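# Empty the shaker tray and hold it over its mounting holes

### The job

Pick up the shaker's tray by its upright grip and tip it, open end down, so that the three loose bottle caps lying on it slide off into the open tub. Then hold the emptied tray level, hovering about 2 cm above the shaker's mounting flange without touching it, its corner holes lined up over the four threaded holes so that every threaded hole shows whole through the hole above it and a colleague can drop in the screws; finish while still holding it there. Leave the bottle, the freezer box and the tube rack where they are.

Things in the scene. Friction and masses are not known exactly. Their poses are not given: they have to be found in the camera images.
- tray: bare aluminium shaker tray, loose, about 350 g: plate 190 (x) x 130 (y) x 5 mm, edges 4 mm thick bent up to 16 mm above the underside along both long sides and the +x end; the -x end is open and at first faces roughly towards the robot. Upright grip fin across it. 14 mm through holes at x=+-75, y=+-45 mm. Origin: centre of the underside, z up. Starts flat on the bench between tub and shaker
- tray_grip (a point): point in the middle of the tray's upright grip, (40, 0, 36) mm in the tray's frame. The grip is a solid aluminium fin across the tray, 12 mm thick (tray x), 60 mm wide (tray y), centred at x=+40, y=0 mm, from the plate up to 55 mm above the underside
- tray_lip (a point): middle of the tray's open end, at the plate's upper face: (-95, 0, 5) mm in the tray's frame
- tray_hole_a (a point): centre of the tray's hole at (-75, -45) mm, on the underside (z=0 of the tray)
- tray_hole_b (a point): centre of the diagonally other hole at (+75, +45) mm, on the underside
- shaker: orbital shaker, fixed: white box 220 (x) x 180 (y) mm, 74 mm high; on a neck above it an aluminium flange 190 (x) x 130 (y) mm, 12 mm thick, its flat top 100 mm above the bench. Four 6 mm threaded holes in that top at x=+-75, y=+-45 mm; the tray fits either way round. Origin: centre of the underside, yaw within 0.3 rad. Stands left or right of the tray, the tub on the other side
- thread_a (a point): mouth of the threaded hole at (-75, -45) mm of the shaker, on the flange top (100 mm above the shaker's origin)
- thread_b (a point): mouth of the diagonally other threaded hole at (+75, +45) mm, on the flange top
- tub: open grey plastic tub, loose, 900 g, 200 x 200 mm outside and 90 mm high, walls 4 mm. Origin: centre of the underside
- cap0_center (a point): centre of a blue plastic bottle cap, a solid disc 34 mm in diameter and 21 mm high, 30 g, lying flat on the tray between the grip and the open end; it begins to slide when the tray is tipped some 18 to 30 degrees
- cap1_center (a point): centre of a blue plastic bottle cap, a solid disc 34 mm in diameter and 21 mm high, 30 g, lying flat on the tray between the grip and the open end; it begins to slide when the tray is tipped some 18 to 30 degrees
- cap2_center (a point): centre of a blue plastic bottle cap, a solid disc 34 mm in diameter and 21 mm high, 30 g, lying flat on the tray between the grip and the open end; it begins to slide when the tray is tipped some 18 to 30 degrees
- bottle: glass bottle with a blue cap, 72 mm in diameter, 150 mm high, beyond the work; origin at the centre of its underside; leave alone
- freezer_box: closed blue freezer box 130 x 130 x 50 mm beyond the work; origin at the centre of its underside; leave alone
- rack: blue tube rack 90 (x) x 200 (y) x 28 mm with white caps (to 37 mm), beyond the work; origin at the centre of its underside; leave alone
Things that resemble listed ones, but are neither listed nor needed, are in the scene too. There is more than one size of the tray; the one meant has the size given above.

How it is judged:
By the outcome, as a careful person would: the job done as asked, in the order asked, and still so for the second after the job is handed in, while the arm keeps its last pose, push and grip.
It also fails if it takes over 58 s, if anything falls off the work surface, if the arm or the gripper's body presses on something with over 40 N, if the wrist force passes 120 N, or if a joint passes its speed limit or range.

### The arm

A 6-joint arm with a two-finger parallel gripper is mounted at the origin on the work surface. World frame = base frame: x ahead of the robot, y to its left, z up, the work surface at z = 0. Lengths are in mm, angles in degrees, forces in N, time in s.
With the tool pointing down it reaches from about 350 to 975 mm from the base axis. Payload 17.4 kg.
Tool frame: the origin (TCP) lies midway between the tips of the shut fingers; the grasp point (between the pads) lies 19 mm behind it; z points along the fingers, y is the line along which they close (so a half turn about z gives the same grasp; the last joint's range is limited). The gripper opens to 85 mm and grips with 20 to 120 N. Pads are 22 mm wide; open, the fingers measure 114 mm over their backs; the gripper's body (76 mm by 85 mm) begins 54 mm behind the grasp point. The pads swing forward as they close: fully open they stand 13 mm farther back than shut.
Start: joints at [-77.223, 6.646, 82.598, -0, 90.757, -2.166], TCP at [174.041, -652.183, 231.303] pointing down, gripper open.
Joint ranges: [-162.19, 162.19], [-47.58, 125.68], [4.15, 143.07], [-65.23, 245.23], [0.69, 171.88], [-170.13, 170.13]. Speed limits (degrees/s): [108.29, 108.29, 127.2, 180, 180, 180].

### API

Orientations are given as [roll, pitch, yaw] about the fixed x, y, z axes, in that order (R = Rz(yaw) Ry(pitch) Rx(roll)).
In Python, from rig import * gives the robot as it stands. The module is installed in compiled form; this text tells all that it offers.
- The arm moves only by the tool servo_tool, never from a script. Its argument "plan" is a list of rows, each an object with "translation": the shift along the world's x, y, z in mm, a list of three; "rotation": the turn, a rotation vector about the world's x, y, z in rad, a list of three; "claw": the opening, from -1 (shut) to 1 (fully open). In form: [{"translation": [tx, ty, tz], "rotation": [wx, wy, wz], "claw": claw}, ...]. A call has 1 to 10 rows; each row shifts and turns the commanded pose from where the row before left it; what a row does not reach is not made up. A row lasts 1/10 s, in which the tool goes at most 50 mm and 8.59 degrees, less where a joint would pass 70% of its speed; a pose out of reach is approached as far as the arm can. A call is refused whole if a number of a shift passes 50 or a number of a turn 0.15, either way. A call with a gripper value outside its range is refused whole. The fingers move at their own pace and stop on an object; "grip_force" is the grip in N (left out, the last holds). Time passes only in rows, so rows that do not move let the fingers close. It gives the time, the measured TCP pose, the force, the opening and the grip force at its end, in the units of the state.
- sense(): the state, without advancing time (a new reading comes with each control period).
- capture(name): name is "scene" or "top" or "wrist"; returns a dict with "pixels" (420x560x3 uint8, red, green, blue), "K" (3x3 intrinsics, pixels), "R" (3x3) and "t" (3): a world point X has camera coordinates R X + t. Camera axes: x right, y down, z forward; pixel columns grow to the right and rows downward; lengths in mm; the calibration is good to about 2 mm. A picture is of the moment at which its call begins. There is no depth.
- finish_job(): hands the job in; it is judged then, once.
The state is a dict: "time": time; "q": joint angles; "qvel": joint speeds; "effort": joint torques, N m; "position": TCP position; "tcp_rot": TCP orientation; "ft_force": force on the tool from outside, world axes, zero at the start; "wrist_torque": the same for the moment, N m; "finger_gap": opening from 0.0 (shut) to 1.0 (fully open); "finger_force": force on a finger pad.
Only numpy, scipy, OpenCV 4.12 (cv2) and the standard library are available. Lean on these libraries where they do the work, as an engineer would, in place of code of your own. Each camera call takes 0.05 s, during which the arm holds its last target. There are 200 camera calls.

## Working session

There is one attempt and no reset: what is moved stays moved. The work goes in short steps, Python scripts to look and compute and a tool call to move; the robot and the scene stay as the last step left them, time stands still between calls to the robot, and variables do not carry over. Pictures are saved under pics/ and viewed, at most 10 in all, crops included, and the job is handed in when it is done.

Besides the shell and the picture viewer there is one more tool, called after "Request:" as a command line: name --argument value ..., lists and objects as JSON in quotes. servo_tool: Moves the arm, as the interface text tells. Its arguments: {"type":"object","properties":{"plan":{"type":"array"},"grip_force":{"type":"number"}},"required":["plan"]}

```bash
mkdir -p pics; python3 - <<'E'
from rig import *
import cv2,numpy as np
for n in ("scene","top"):
    c=capture(n); cv2.imwrite(f"pics/{n}0.png",c["pixels"][:,:,::-1])
    R=np.array(c["R"]);t=np.array(c["t"]);print(n,np.round(c["K"],1).tolist(),np.round(R,3).tolist(),np.round(-R.T@t))
print(sense())
E
```

```text
scene [[409.8, 0.0, 273.2], [0.0, 409.8, 205.9], [0.0, 0.0, 1.0]] [[0.403, 0.915, -0.012], [0.595, -0.272, -0.757], [-0.696, 0.297, -0.654]] [1257. -211.  808.]
top [[482.4, 0.0, 290.8], [0.0, 482.4, 208.4], [0.0, 0.0, 1.0]] [[0.029, -0.999, 0.017], [-0.996, -0.03, -0.078], [0.079, -0.014, -0.997]] [ 370.  139. 1622.]
{'time': 0.1, 'q': array([-7.72212333e+01,  6.67106276e+00,  8.26318081e+01, -2.58193042e-04,
        9.07570813e+01, -2.16518255e+00]), 'qvel': array([ 0.07576043, -0.07724877, -0.04141458, -0.0531157 , -0.00093704,
       -0.04013804]), 'effort': array([ 3.63376152e-03, -7.33666134e+01, -6.33788037e+01, -6.21575555e-05,
        5.21392139e-03,  1.79489712e-05]), 'position': array([ 174.02338528, -652.00173286,  230.64088822]), 'tcp_rot': array([-1.79940081e+02, -2.00703747e-03,  1.49439450e+01]), 'ft_force': array([ 0.458792  ,  0.70150374, -0.31456262]), 'wrist_torque': array([ 0.02392981,  0.01880176, -0.00039757]), 'finger_force': 0.0, 'finger_gap': 0.9992003718884216}
```

View pics/scene0.png

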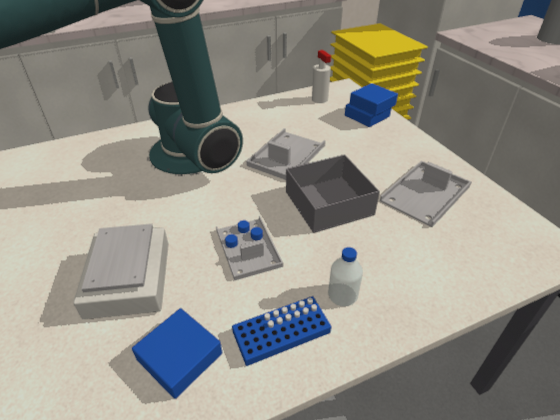

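View pics/top0.png

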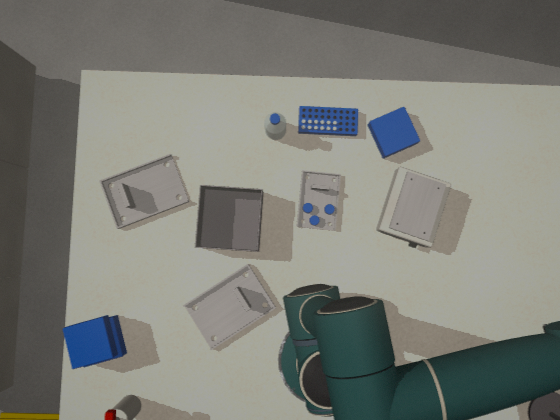

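The top view shows the tray with caps at about (321,200), its open end towards the robot (down). The tub is at (230,219), on the left, and the shaker is at (415,207), on the right. The other two trays are larger decoys. Next I'll measure by contour.

```bash
cat > h.py <<'E'
import numpy as np,cv2
from rig import *
def cast(c,uv,z):
    R=np.array(c["R"]);t=np.array(c["t"]);C=-R.T@t
    uv=np.atleast_2d(np.asarray(uv,float))
    d=np.c_[uv,np.ones(len(uv))]@np.linalg.inv(c["K"]).T@R
    return C+d*((z-C[2])/d[:,2])[:,None]
def proj(c,X):
    p=(np.atleast_2d(X)@np.array(c["R"]).T+c["t"])@np.array(c["K"]).T
    return p[:,:2]/p[:,2:]
def save(im,n,box=None,s=1):
    if box: im=im[box[1]:box[3],box[0]:box[2]]
    cv2.imwrite(n,cv2.resize(im[:,:,::-1],None,fx=s,fy=s,interpolation=cv2.INTER_CUBIC))
E
python3 - <<'E'
from h import *
c=capture("top");im=c["pixels"]
save(im,"pics/t1.png",(190,155,470,265),2.85)
hsv=cv2.cvtColor(im,cv2.COLOR_RGB2HSV)
m=cv2.inRange(hsv,(105,120,60),(125,255,255))
n,l,st,ce=cv2.connectedComponentsWithStats(m)
for s,k in zip(st,ce):
    if 30<s[4]<5000 : print("blue",s[4],k.round(1),cast(c,k,26)[0].round(0))
b=im[:,:,0].astype(int)-im[:,:,2]
# non-bench: bench is warm (r>b) & bright
m=((b<22)|(im.max(2)<150)).astype(np.uint8)*255
m[:160]=0;m[275:]=0
for k in cv2.findContours(m,cv2.RETR_EXTERNAL,cv2.CHAIN_APPROX_NONE)[0]:
    if cv2.contourArea(k)>600: r=cv2.minAreaRect(k);print(r,cast(c,cv2.boxPoints(r),10)[:,:2].round().tolist())
E
```

```text
blue 1091 [329.2 119.4] [802.  -4.  26.]
blue 1535 [393.2 131.5] [ 767. -221.   26.]
blue 72 [274.5 118.1] [800. 180.  26.]
blue 71 [307.4 207.3] [502.  61.  26.]
blue 65 [329.  208.8] [499. -11.  26.]
blue 67 [314.1 219.9] [461.  38.  26.]
blue 2325 [ 93.6 341.7] [ 46. 740.  26.]
((279.5, 217.0), (114.0, 559.0), 90.0) [[631.0, 1093.0], [691.0, -794.0], [305.0, -788.0], [253.0, 1065.0]]
```

View pics/t1.png

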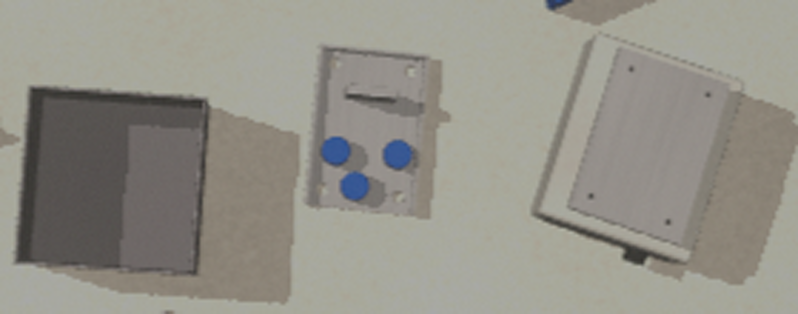

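The enlarged crop shows the tray rim corners at (321,46), (428,57), (416,216) and (306,206), and the fin at (345–396, 93–98). The four threads are at (631,69), (708,95), (668,222) and (591,196). The tub rim corners are at (30,88), (207,100), (197,274) and (17,262).

```bash
python3 - <<'E'
from h import *
c=capture("top");g=cv2.cvtColor(c["pixels"],cv2.COLOR_RGB2GRAY).astype(float)
f=lambda p:(np.array(p)+.5)/2.85-.5+[190,155]
def rep(n,P,z):
    X=cast(c,f(P),z)[:,:2];print(n,X.round(1).tolist(),"ctr",X.mean(0).round(1))
    print("  sides",np.linalg.norm(X-np.roll(X,-1,0),axis=1).round(1),"ang",[round(float(np.degrees(np.arctan2(*(d[::-1])))),1) for d in np.roll(X,-1,0)-X]);return X
rep("tray",[(321,46),(428,57),(416,216),(306,206)],16)
rep("fin",[(345,92),(396,98)],55)
rep("tub",[(30,88),(207,100),(197,274),(17,262)],90)
P=[]
for p in [(631,69),(708,95),(668,222),(591,196)]:
    u,v=f(p).round().astype(int);w=g[v-4:v+5,u-4:u+5];q=np.clip(np.median(w)-12-w,0,None)
    yy,xx=np.mgrid[-4:5,-4:5];P.append([u+(q*xx).sum()/q.sum(),v+(q*yy).sum()/q.sum()])
P=np.array(P);X=cast(c,P,100)[:,:2];print(P.round(2).tolist(),X.round(1).tolist(),X.mean(0))
D=np.roll(X,-1,0)-X;print(np.linalg.norm(D,axis=1).round(1),np.degrees(np.arctan2(D[:,1],D[:,0])).round(1))
# bright tray holes
for p in [(337,63),(411,72),(400,197),(323,189)]:
    u,v=f(p).round().astype(int);w=g[v-3:v+4,u-3:u+4];q=np.clip(w-np.median(w)-12,0,None)
    yy,xx=np.mgrid[-3:4,-3:4];s=q.sum();print(cast(c,[u+(q*xx).sum()/s,v+(q*yy).sum()/s],3)[0,:2].round(1))
E
```

```text
tray [[625.2, 81.2], [616.1, -45.5], [428.1, -35.4], [436.0, 93.6]] ctr [526.3  23.5]
  sides [127.  188.2 129.2 189.6] ang [-94.1, 176.9, 86.5, -3.8]
fin [[566.6, 53.6], [561.5, -5.2]] ctr [564.   24.2]
  sides [59. 59.] ang [-95.0, 85.0]
tub [[555.8, 408.1], [548.4, 209.9], [354.0, 214.5], [361.5, 414.0]] ctr [454.9 311.6]
  sides [198.3 194.4 199.6 194.4] ang [-92.1, 178.7, 87.8, -1.7]
[[411.07, 178.75], [437.95, 187.78], [423.98, 232.49], [396.89, 223.41]] [[597.2, -263.9], [570.9, -350.3], [426.9, -306.5], [453.1, -220.1]] [ 512.03553683 -285.21099103]
[ 90.3 150.4  90.3 150.6] [-107.   163.1   73.1  -16.9]
[606.8  60.2]
[599.4 -27.5]
[450.4 -17.9]
[454.7  72.2]
```

Request:
servo_tool --plan '[{"translation": [20,34,0],"rotation": [0,0,0.062],"claw": 0.1},{"translation": [20,34,0],"rotation": [0,0,0.062],"claw": 0.1},{"translation": [20,34,0],"rotation": [0,0,0.062],"claw": 0.1},{"translation": [20,34,0],"rotation": [0,0,0.062],"claw": 0.1},{"translation": [20,34,0],"rotation": [0,0,0.062],"claw": 0.1},{"translation": [20,34,0],"rotation": [0,0,0.062],"claw": 0.1},{"translation": [20,34,0],"rotation": [0,0,0.062],"claw": 0.1},{"translation": [20,34,0],"rotation": [0,0,0.062],"claw": 0.1},{"translation": [20,34,0],"rotation": [0,0,0.062],"claw": 0.1},{"translation": [20,34,0],"rotation": [0,0,0.062],"claw": 0.1}]'

```text
time: 1.2
position: [374.5, -310.7, 231.3]
tcp_rot: [180.0, -0.0, 50.6]
ft_force: [0.6, 0.9, -0.6]
finger_gap: 0.545
finger_force: 0.0
```

Request:
servo_tool --plan '[{"translation": [20,34,0],"rotation": [0,0,0.062],"claw": 0.1},{"translation": [20,34,0],"rotation": [0,0,0.062],"claw": 0.1},{"translation": [20,34,0],"rotation": [0,0,0.062],"claw": 0.1},{"translation": [20,34,0],"rotation": [0,0,0.062],"claw": 0.1},{"translation": [20,34,0],"rotation": [0,0,0.062],"claw": 0.1},{"translation": [20,34,0],"rotation": [0,0,0.062],"claw": 0.1},{"translation": [20,34,0],"rotation": [0,0,0.062],"claw": 0.1},{"translation": [20,34,0],"rotation": [0,0,0.062],"claw": 0.1},{"translation": [20,28,0],"rotation": [0,0,0.062],"claw": 0.1},{"translation": [12,0,0],"rotation": [0,0,0.062],"claw": 0.1}]'

```text
time: 2.2
position: [566.9, -9.2, 231.0]
tcp_rot: [-180.0, -0.0, 86.3]
ft_force: [0.1, -1.0, -0.4]
finger_gap: 0.551
finger_force: 0.0
```

Request:
servo_tool --plan '[{"translation": [0,16,0],"rotation": [0,0,0],"claw": 0.1},{"translation": [0,16,-20],"rotation": [0,0,0],"claw": 0.1},{"translation": [0,0,-20],"rotation": [0,0,0],"claw": 0.1},{"translation": [0,0,0],"rotation": [0,0,0],"claw": 0.1},{"translation": [0,0,0],"rotation": [0,0,0],"claw": 0.1}]'

```text
time: 2.7
position: [565.8, 19.8, 191.8]
tcp_rot: [-180.0, 0.0, 85.9]
ft_force: [0.3, -0.3, 0.9]
finger_gap: 0.552
finger_force: 0.0
```

```bash
python3 - <<'E'
from h import *
c=capture("wrist");save(c["pixels"],"pics/w1.png")
R=np.array(c["R"]);print(c["K"],R.round(3),-R.T@c["t"],sense()["position"],sense()["tcp_rot"])
E
```

```text
[[329.23355148   0.         283.11237315]
 [  0.         329.23355148 217.10198844]
 [  0.           0.           1.        ]] [[ 0.998 -0.071 -0.   ]
 [-0.068 -0.957  0.283]
 [-0.02  -0.283 -0.959]] [569.76579103  91.62763722 334.44960925] [566.12481138  19.68424963 192.43551449] [ 1.79946693e+02 -1.31606488e-03  8.59419723e+01]
```

View pics/w1.png

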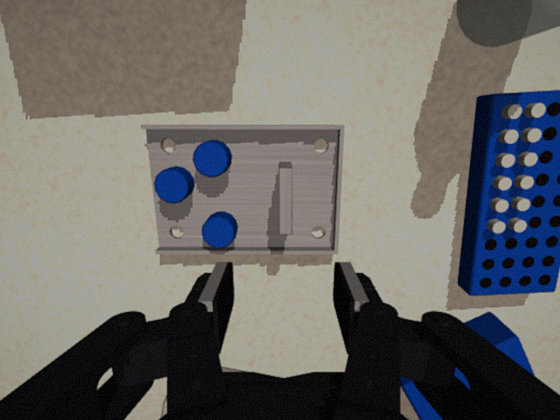

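The wrist view shows the fin top from (285,162) to (286,234). The tray holes are at (168,146), (321,146), (318,233) and (177,232).

```bash
python3 - <<'E'
from h import *
c=capture("wrist")
X=cast(c,[(168,146),(321,146),(318,233),(177,232)],4)[:,:2];print(X.round(1).tolist(),X.mean(0))
D=np.roll(X,-1,0)-X;print(np.linalg.norm(D,axis=1).round(1),np.degrees(np.arctan2(D[:,1],D[:,0])).round(1))
F=cast(c,[(284.5,163),(286,234)],55);print(F.round(1),F.mean(0))
E
```

```text
[[455.3, 74.8], [605.7, 64.1], [599.1, -26.3], [449.7, -14.6]] [527.4715467   24.50075487]
[150.8  90.7 149.9  89.6] [ -4.1 -94.2 175.5  86.4]
[[568.9  56.4  55. ]
 [565.8  -7.1  55. ]] [567.35386136  24.67016984  55.        ]
```

Request:
servo_tool --plan '[{"translation": [1,2,-15],"rotation": [0,0,0],"claw": 0.1},{"translation": [0,0,-30],"rotation": [0,0,0],"claw": 0.1},{"translation": [0,0,-40],"rotation": [0,0,0],"claw": 0.1},{"translation": [0,0,-35],"rotation": [0,0,0],"claw": 0.1},{"translation": [0,0,-25],"rotation": [0,0,0],"claw": 0.1},{"translation": [0,0,-15],"rotation": [0,0,0],"claw": 0.1},{"translation": [0,0,-9],"rotation": [0,0,0],"claw": 0.1},{"translation": [0,0,-4],"rotation": [0,0,0],"claw": 0.1},{"translation": [0,0,0],"rotation": [0,0,0],"claw": 0.1}]'

```text
time: 3.7
position: [567.4, 21.8, 18.8]
tcp_rot: [180.0, -0.0, 86.0]
ft_force: [1.1, 0.3, 0.1]
finger_gap: 0.547
finger_force: 0.0
```

Request:
servo_tool --plan '[{"translation": [0,0,0],"rotation": [0,0,0],"claw": -0.2},{"translation": [0,0,0],"rotation": [0,0,0],"claw": -0.4},{"translation": [0,0,0],"rotation": [0,0,0],"claw": -0.55},{"translation": [0,0,0],"rotation": [0,0,0],"claw": -0.65},{"translation": [0,0,0],"rotation": [0,0,0],"claw": -0.8},{"translation": [0,0,0],"rotation": [0,0,0],"claw": -1},{"translation": [0,0,0],"rotation": [0,0,0],"claw": -1},{"translation": [0,0,0],"rotation": [0,0,0],"claw": -1}]' --grip_force 70

```text
time: 4.5
position: [567.3, 21.8, 18.8]
tcp_rot: [180.0, -0.0, 86.0]
ft_force: [-1.3, 0.0, 5.7]
finger_gap: 0.132
finger_force: 69.5
```

Request:
servo_tool --plan '[{"translation": [0,0,5],"rotation": [0,0,0],"claw": -1},{"translation": [0,0,12],"rotation": [0,0,0],"claw": -1},{"translation": [0,0,20],"rotation": [0,0,0],"claw": -1},{"translation": [0,0,28],"rotation": [0,0,0],"claw": -1},{"translation": [0,0,30],"rotation": [0,0,0],"claw": -1},{"translation": [0,0,30],"rotation": [0,0,0],"claw": -1},{"translation": [0,0,28],"rotation": [0,0,0],"claw": -1},{"translation": [0,0,20],"rotation": [0,0,0],"claw": -1},{"translation": [0,0,14],"rotation": [0,0,0],"claw": -1},{"translation": [0,0,9],"rotation": [0,0,0],"claw": -1}]' --grip_force 100

```text
time: 5.5
position: [567.1, 21.8, 215.5]
tcp_rot: [180.0, -0.0, 86.0]
ft_force: [1.1, -0.4, -5.7]
finger_gap: 0.126
finger_force: 101.9
```

```bash
python3 - <<'E'
from h import *
c=capture("wrist");d=capture("scene");save(np.hstack([c["pixels"][60:360,80:480],d["pixels"][60:360,80:480]]),"pics/w2.png")
print(sense())
E
```

```text
{'time': 5.6, 'q': array([-3.74257883e-01, -6.54582577e+00,  9.72940898e+01, -1.26180245e-03,
        8.91963016e+01,  3.63482262e+00]), 'qvel': array([-0.43275332,  0.9387567 ,  1.56767771,  8.31717045,  1.50974279,
        1.88365104]), 'effort': array([-2.20142752e-01, -5.68807304e+01, -6.74369645e+01, -7.00057810e-02,
        9.46223214e-01, -3.62302198e-03]), 'position': array([567.213981  ,  21.78905182, 215.10960774]), 'tcp_rot': array([ 1.79944597e+02, -2.25522273e-03,  8.59909377e+01]), 'ft_force': array([-0.37933912, -1.2828257 , -7.3777563 ]), 'wrist_torque': array([0.4204498 , 0.20824263, 0.18520085]), 'finger_force': 111.2240982055664, 'finger_gap': 0.1249547406881165}
```

View pics/w2.png

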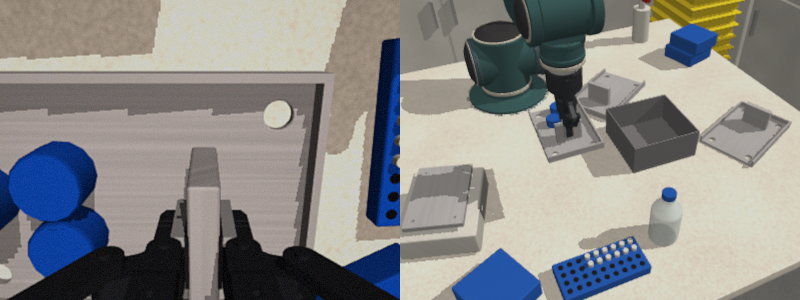

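The tray is held level with the caps on it, at wrist-crop left (50,180). I'll carry it over the tub now.

Request:
servo_tool --plan '[{"translation": [0,8,0],"rotation": [0,0,0],"claw": -1},{"translation": [0,16,0],"rotation": [0,0,0],"claw": -1},{"translation": [1,24,0],"rotation": [0,0,0],"claw": -1},{"translation": [1,30,0],"rotation": [0,0,0],"claw": -1},{"translation": [1,34,0],"rotation": [0,0,0],"claw": -1},{"translation": [1,34,0],"rotation": [0,0,0],"claw": -1},{"translation": [1,34,0],"rotation": [0,0,0],"claw": -1},{"translation": [1,32,0],"rotation": [0,0,0],"claw": -1},{"translation": [1,26,0],"rotation": [0,0,0],"claw": -1},{"translation": [1,20,0],"rotation": [0,0,0],"claw": -1}]'

```text
time: 6.6
position: [574.2, 282.5, 213.2]
tcp_rot: [-179.9, 0.0, 86.1]
ft_force: [-1.7, 2.7, -6.0]
finger_gap: 0.126
finger_force: 102.4
```

Request:
servo_tool --plan '[{"translation": [1,14,0],"rotation": [0,0,0],"claw": -1},{"translation": [1,8,0],"rotation": [0,0,0],"claw": -1},{"translation": [0,4,0],"rotation": [0,0,0],"claw": -1},{"translation": [0,0,0],"rotation": [0,0,0],"claw": -1},{"translation": [0,0,0],"rotation": [0,0,0],"claw": -1}]'

```text
time: 7.1
position: [577.2, 305.2, 214.4]
tcp_rot: [180.0, 0.0, 85.9]
ft_force: [0.7, 0.7, -5.2]
finger_gap: 0.124
finger_force: 104.4
```

```bash
python3 - <<'E'
from h import *
for n in ("top","wrist"):
    c=capture(n);hsv=cv2.cvtColor(c["pixels"],cv2.COLOR_RGB2HSV)
    k,l,st,ce=cv2.connectedComponentsWithStats(cv2.inRange(hsv,(105,120,60),(125,255,255)))
    print(n,[(int(s[4]),x.round(0).tolist()) for s,x in zip(st,ce) if 20<s[4]<30000])
print(sense()["position"],sense()["tcp_rot"],sense()["q"])
E
```

```text
top [(1081, [329.0, 119.0]), (1525, [393.0, 131.0]), (73, [275.0, 118.0]), (204, [224.0, 197.0]), (2314, [94.0, 342.0])]
wrist [(14225, [101.0, 259.0]), (2161, [524.0, 364.0])]
[577.15737645 305.15290735 214.48902289] [ 1.79988656e+02 -1.91427479e-04  8.59448195e+01] [ 2.56301169e+01  4.17676792e+00  8.67933005e+01 -5.45247922e-03
  8.90199815e+01  2.96853902e+01]
```

Request:
servo_tool --plan '[{"translation": [2,0,0],"rotation": [-0.002,-0.02,0],"claw": -1},{"translation": [3,0,0],"rotation": [-0.003,-0.04,0],"claw": -1},{"translation": [3,0,0],"rotation": [-0.0035,-0.05,0],"claw": -1},{"translation": [2,0,0],"rotation": [-0.0035,-0.05,0],"claw": -1},{"translation": [1,0,0],"rotation": [-0.0035,-0.05,0],"claw": -1},{"translation": [0,0,0],"rotation": [-0.0035,-0.05,0],"claw": -1},{"translation": [0,0,0],"rotation": [-0.0035,-0.05,0],"claw": -1},{"translation": [0,0,0],"rotation": [-0.0035,-0.05,0],"claw": -1},{"translation": [0,0,0],"rotation": [-0.0035,-0.05,0],"claw": -1},{"translation": [0,0,0],"rotation": [-0.0035,-0.05,0],"claw": -1}]'

```text
time: 8.2
position: [587.9, 305.6, 214.5]
tcp_rot: [153.4, 0.0, 86.0]
ft_force: [-0.4, -1.0, -4.3]
finger_gap: 0.126
finger_force: 104.2
```

Request:
servo_tool --plan '[{"translation": [0,0,0],"rotation": [-0.0035,-0.05,0],"claw": -1},{"translation": [0,0,0],"rotation": [-0.0035,-0.05,0],"claw": -1},{"translation": [0,0,0],"rotation": [-0.0035,-0.05,0],"claw": -1},{"translation": [0,0,0],"rotation": [-0.0035,-0.05,0],"claw": -1},{"translation": [0,0,0],"rotation": [-0.0035,-0.05,0],"claw": -1},{"translation": [0,0,0],"rotation": [-0.0035,-0.05,0],"claw": -1},{"translation": [0,0,0],"rotation": [-0.0035,-0.05,0],"claw": -1},{"translation": [0,0,0],"rotation": [-0.002,-0.03,0],"claw": -1},{"translation": [0,0,0],"rotation": [0,0,0],"claw": -1},{"translation": [0,0,0],"rotation": [0,0,0],"claw": -1}]'

```text
time: 9.2
position: [587.9, 305.8, 214.5]
tcp_rot: [131.8, -0.0, 86.0]
ft_force: [0.8, 0.7, -4.6]
finger_gap: 0.125
finger_force: 104.5
```

Request:
servo_tool --plan '[{"translation": [0,0,0],"rotation": [0,0,0],"claw": -1},{"translation": [0,0,0],"rotation": [0,0,0],"claw": -1},{"translation": [0,0,0],"rotation": [0,0,0],"claw": -1}]'

```text
time: 9.5
position: [588.2, 305.8, 214.4]
tcp_rot: [131.8, 0.0, 85.9]
ft_force: [0.6, -0.2, -4.3]
finger_gap: 0.127
finger_force: 104.5
```

```bash
python3 - <<'E'
from h import *
c=capture("top");d=capture("scene");save(np.hstack([c["pixels"][120:320,140:400],d["pixels"][100:300,180:440]]),"pics/p3.png",None,1.5)
print(sense()["position"],sense()["tcp_rot"],sense()["ft_force"],sense()["q"])
E
```

```text
[588.13061574 305.77719301 214.34983595] [1.31758931e+02 1.67447683e-02 8.59486219e+01] [-0.18262938  0.42675494 -3.76565624] [ 37.78458897 -13.70210652 112.65374582 -41.05492748  49.26885408
  60.40552068]
```

View pics/p3.png

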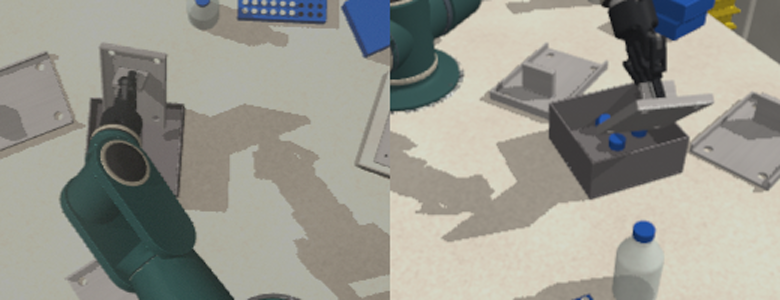

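Three blue caps are visible inside the tub in the scene half, at (605,120), (617,141) and (640,131). Now I'll level the tray.

Request:
servo_tool --plan '[{"translation": [0,0,5],"rotation": [0.002,0.03,0],"claw": -1},{"translation": [0,0,5],"rotation": [0.005,0.07,0],"claw": -1},{"translation": [0,0,0],"rotation": [0.007,0.1,0],"claw": -1},{"translation": [0,0,0],"rotation": [0.007,0.1,0],"claw": -1},{"translation": [0,0,0],"rotation": [0.007,0.1,0],"claw": -1},{"translation": [0,0,0],"rotation": [0.007,0.1,0],"claw": -1},{"translation": [0,0,0],"rotation": [0.007,0.1,0],"claw": -1},{"translation": [0,0,0],"rotation": [0.007,0.1,0],"claw": -1},{"translation": [0,0,0],"rotation": [0.006,0.09,0],"claw": -1},{"translation": [0,0,0],"rotation": [0.003,0.05,0],"claw": -1}]'

```text
time: 10.6
position: [588.9, 305.6, 224.3]
tcp_rot: [-179.8, 0.1, 86.0]
ft_force: [-0.2, 0.4, -4.3]
finger_gap: 0.123
finger_force: 104.3
```

```bash
python3 - <<'E'
from h import *
s=sense();print(s["position"],s["tcp_rot"],s["q"].round(1))
from scipy.spatial.transform import Rotation as Ro
# shaker pose 512.0,-285.2,-16.9 ; TCP in tray frame ~ (40,0)
a=np.radians(-16.9);T=np.array([512.0,-285.2])+40*np.array([np.cos(a),np.sin(a)])
print("TCP goal xy",T,"dxy",T-s["position"][:2],"dyaw rad",np.radians(-16.9+90-s["tcp_rot"][2]))
r=Ro.from_euler("xyz",[180,0,s["tcp_rot"][2]],degrees=True)*Ro.from_euler("xyz",s["tcp_rot"],degrees=True).inv();print("level rotvec",r.as_rotvec())
E
```

```text
[588.93342519 305.57033597 224.28060232] [-1.79835485e+02  8.85653288e-02  8.59665879e+01] [25.2  5.4 84.5  0.  90.2 29.3]
TCP goal xy [ 550.27254336 -296.82808774] dxy [ -38.66088183 -602.39842372] dyaw rad -0.22456432296453716
level rotvec [ 1.33996337e-03 -2.97293648e-03  2.21918329e-06]
```

Request:
servo_tool --plan '[{"translation": [-2,-15,0],"rotation": [0.001,-0.003,-0.015],"claw": -1},{"translation": [-2,-28,0],"rotation": [0,0,-0.015],"claw": -1},{"translation": [-2,-36,0],"rotation": [0,0,-0.015],"claw": -1},{"translation": [-2,-36,0],"rotation": [0,0,-0.015],"claw": -1},{"translation": [-2,-36,0],"rotation": [0,0,-0.015],"claw": -1},{"translation": [-2,-36,0],"rotation": [0,0,-0.015],"claw": -1},{"translation": [-2,-36,0],"rotation": [0,0,-0.015],"claw": -1},{"translation": [-2,-36,0],"rotation": [0,0,-0.015],"claw": -1},{"translation": [-2,-36,0],"rotation": [0,0,-0.015],"claw": -1},{"translation": [-2,-36,0],"rotation": [0,0,-0.015],"claw": -1}]'

```text
time: 11.6
position: [567.5, -27.0, 224.6]
tcp_rot: [179.7, 0.1, 77.3]
ft_force: [0.6, -0.2, -5.0]
finger_gap: 0.129
finger_force: 104.4
```

Request:
servo_tool --plan '[{"translation": [-2,-36,0],"rotation": [0,0,-0.015],"claw": -1},{"translation": [-2,-36,0],"rotation": [0,0,-0.015],"claw": -1},{"translation": [-2,-36,0],"rotation": [0,0,-0.015],"claw": -1},{"translation": [-2,-36,0],"rotation": [0,0,-0.015],"claw": -1},{"translation": [-2,-36,0],"rotation": [0,0,-0.015],"claw": -1},{"translation": [-2,-30,0],"rotation": [0,0,0],"claw": -1},{"translation": [-2,-24,0],"rotation": [0,0,0],"claw": -1},{"translation": [-2,-18,0],"rotation": [0,0,0],"claw": -1},{"translation": [-2,-12,0],"rotation": [0,0,0],"claw": -1},{"translation": [0,-7,0],"rotation": [0,0,0],"claw": -1}]'

```text
time: 12.6
position: [549.8, -296.9, 224.4]
tcp_rot: [179.8, 0.0, 73.1]
ft_force: [0.4, 0.7, -4.9]
finger_gap: 0.13
finger_force: 104.2
```

Request:
servo_tool --plan '[{"translation": [0,0,0],"rotation": [0,0,0],"claw": -1},{"translation": [0,0,0],"rotation": [0,0,0],"claw": -1},{"translation": [0,0,0],"rotation": [0,0,0],"claw": -1}]'

```text
time: 12.9
position: [550.3, -295.4, 224.4]
tcp_rot: [179.8, 0.0, 73.1]
ft_force: [-0.1, -0.5, -4.1]
finger_gap: 0.129
finger_force: 104.2
```

```bash
python3 - <<'E'
from h import *
c=capture("top");d=capture("wrist");e=capture("scene")
a=cv2.resize(c["pixels"][150:280,190:490],None,fx=1.333,fy=1.333)
b=d["pixels"][60:410,80:480]
b2=cv2.resize(e["pixels"][140:340,60:400],(400,235))
left=np.vstack([a,b2]);h=max(len(left),len(b));P=lambda x:np.pad(x,((0,h-len(x)),(0,0),(0,0)))
save(np.hstack([P(left),P(b)]),"pics/p4.png")
s=sense();print(s["position"],s["tcp_rot"])
E
```

```text
[ 550.20663214 -295.68174117  224.37838552] [1.79819435e+02 1.62153343e-02 7.31349802e+01]
```

View pics/p4.png

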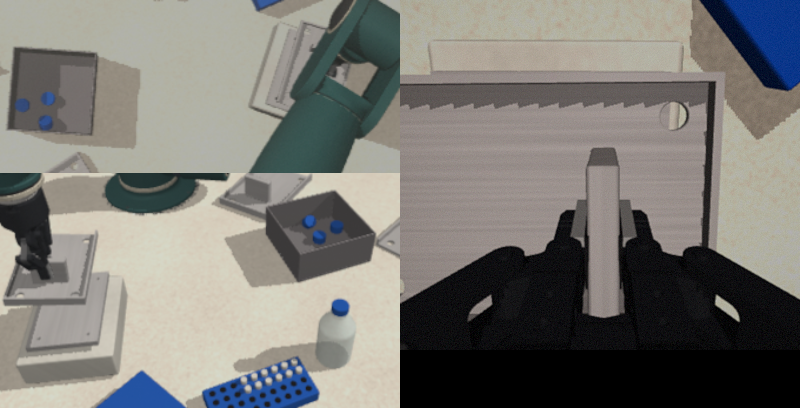

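All three caps lie in the tub. The tray hovers above the shaker, and the wrist view shows one hole at composite (674,115). I'll descend to the 20 mm hover height.

Request:
servo_tool --plan '[{"translation": [0,0,-8],"rotation": [0.001,0.003,0],"claw": -1},{"translation": [0,0,-14],"rotation": [0,0,0],"claw": -1},{"translation": [0,0,-16],"rotation": [0,0,0],"claw": -1},{"translation": [0,0,-16],"rotation": [0,0,0],"claw": -1},{"translation": [0,0,-14],"rotation": [0,0,0],"claw": -1},{"translation": [0,0,-9],"rotation": [0,0,0],"claw": -1},{"translation": [0,0,-5],"rotation": [0,0,0],"claw": -1},{"translation": [0,0,-2],"rotation": [0,0,0],"claw": -1},{"translation": [0,0,0],"rotation": [0,0,0],"claw": -1},{"translation": [0,0,0],"rotation": [0,0,0],"claw": -1}]'

```text
time: 14.05
position: [550.3, -296.3, 141.0]
tcp_rot: [180.0, 0.0, 73.1]
ft_force: [0.3, 0.9, -3.4]
finger_gap: 0.129
finger_force: 104.2
```

```bash
python3 - <<'E'
from h import *
c=capture("top");d=capture("wrist");e=capture("scene")
np.savez("v5.npz",**{n+k:np.array(x[k]) for n,x in (("top",c),("wrist",d),("scene",e)) for k in x})
a=np.hstack([cv2.resize(c["pixels"][165:260,365:465],(400,380),interpolation=cv2.INTER_CUBIC),cv2.resize(e["pixels"][195:305,60:175],(400,380),interpolation=cv2.INTER_CUBIC)])
b=cv2.resize(d["pixels"][100:400],(392,210));save(np.vstack([a,np.pad(b,((0,0),(0,408),(0,0)))]),"pics/p5.png")
s=sense();print(s["position"],s["tcp_rot"],s["ft_force"])
for x,n in((c,"top"),(e,"scene")):
  a=np.radians(-16.9);Rz=np.array([[np.cos(a),-np.sin(a)],[np.sin(a),np.cos(a)]])
  for z in (100,120,125): print(n,z,proj(x,np.c_[np.array([(-75,-45),(75,-45),(75,45),(-75,45)])@Rz.T+[512,-285.2],np.full(4,z)]).round(1).tolist())
E
```

```text
[ 550.19780494 -296.28917203  140.85176461] [1.79965183e+02 2.38637202e-02 7.30959706e+01] [-0.32545505  0.19960451 -5.19642867]
top 100 [[424.0, 232.4], [437.9, 187.8], [411.1, 178.9], [397.0, 223.4]]
top 120 [[425.8, 232.2], [439.9, 187.1], [412.8, 178.0], [398.5, 223.0]]
top 125 [[426.3, 232.2], [440.4, 186.9], [413.2, 177.8], [398.9, 223.0]]
scene 100 [[105.9, 233.3], [93.0, 281.1], [134.9, 276.9], [143.0, 230.0]]
scene 120 [[103.6, 227.5], [90.3, 275.2], [132.8, 271.0], [141.2, 224.1]]
scene 125 [[103.0, 226.0], [89.6, 273.7], [132.2, 269.5], [140.8, 222.7]]
```

View pics/p5.png

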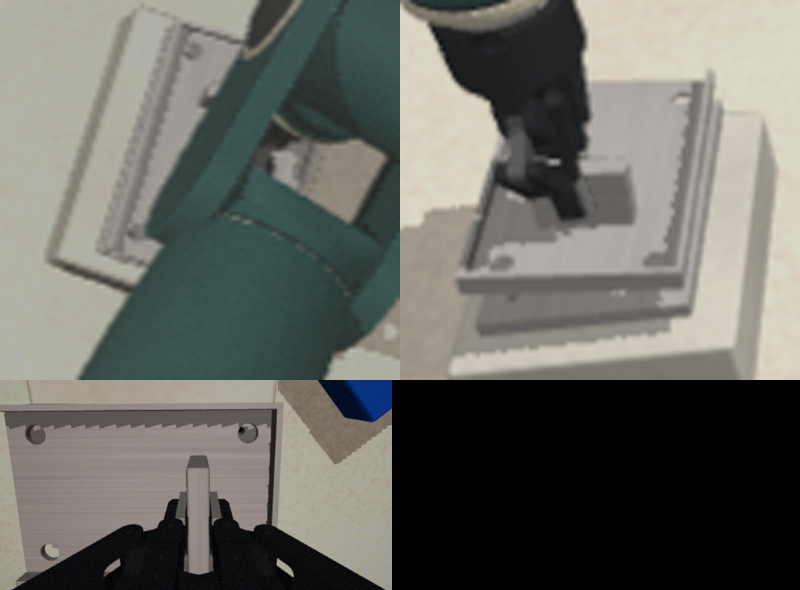

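The composite shows two tray holes clear of the arm in the top view, three in the scene view, and three in the wrist view at (36,434), (247,433) and (50,550). I'll overlay the wanted hole circles (14 mm, above the measured threads) on zoomed crops.

```bash
python3 - <<'E'
from h import *
z=np.load("v5.npz");V={n:{k:z[n+k] for k in("pixels","K","R","t")} for n in("top","wrist","scene")}
# thread check in original scene picture
g=cv2.imread("pics/scene0.png",0).astype(float)
P=np.array([[426.9,-306.5],[570.9,-350.3],[597.2,-263.9],[453.1,-220.1]])
for X,p in zip(P,proj(V["scene"],np.c_[P,np.full(4,100)])):
    u,v=p.round().astype(int);w=g[v-4:v+5,u-4:u+5];q=np.clip(np.median(w)-15-w,0,None);yy,xx=np.mgrid[-4:5,-4:5];s=q.sum()
    m=[u+(q*xx).sum()/s,v+(q*yy).sum()/s];print(p.round(1),np.round(m,1),(cast(V["scene"],m,100)[0,:2]-X).round(1))
th=np.linspace(0,2*np.pi,60);tiles=[]
def tile(n,i,h,s):
    c=V[n];ctr=P[i];p=proj(c,[[*ctr,127]])[0];u,v=p.round().astype(int)
    im=np.pad(c["pixels"],((60,60),(60,60),(0,0)))[v-h+60:v+h+60,u-h+60:u+h+60]
    im=cv2.resize(im,(200,200),interpolation=cv2.INTER_CUBIC);im=im.copy();k=200/(2*h)
    q=(proj(c,np.c_[ctr[0]+7*np.cos(th),ctr[1]+7*np.sin(th),np.full(60,127)])-[u-h,v-h]+.5)*k-.5
    cv2.polylines(im,[(q*16).round().astype(int).reshape(-1,1,2)],True,(0,255,0),1,cv2.LINE_AA,4);tiles.append(im)
for i in(0,3,2):tile("wrist",i,25,8)
tile("wrist",1,25,8)
for i in(1,2,3,0):tile("scene",i,12,8)
for i in(2,3):tile("top",i,10,8)
while len(tiles)<12:tiles.append(tiles[0]*0)
save(np.vstack([np.hstack(tiles[k:k+4]) for k in(0,4,8)]),"pics/p6.png")
E
```

```text
[105.9 233.3] [105.8 232.7] [-2.2  0. ]
[ 92.9 281.2] [ 92.8 280.5] [-2.2 -0.1]
[134.9 277. ] [134.6 276.5] [-1.8 -0.5]
[143.1 229.9] [143.  229.5] [-1.6  0.2]
```

View pics/p6.png

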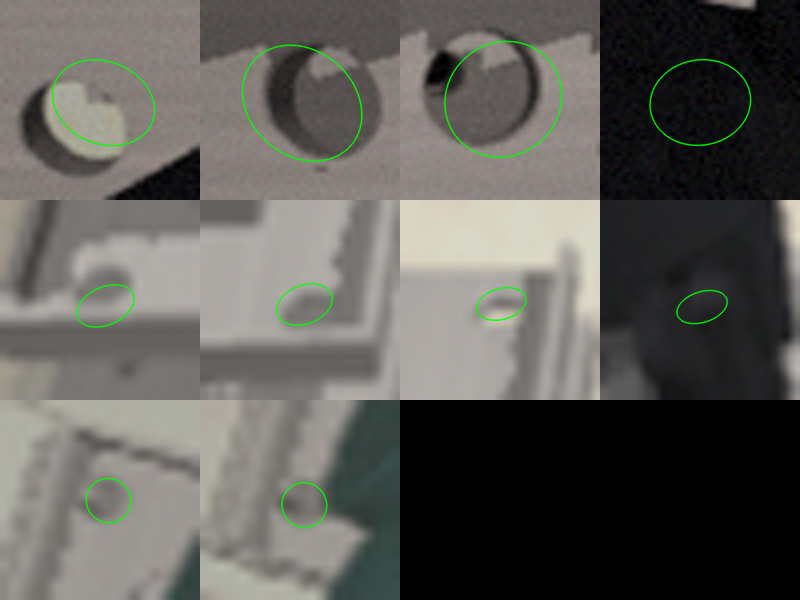

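In the tiles the holes on the +y side (2 and 3) match in the top and scene views. Wrist hole a sits low and left, at tile (75,128), and scene hole 1 sits high, at (103,87). So the tray has rolled about its x axis in the grip. I'll fit the rigid pose to these hole points.

```bash
cat > fit.py <<'E'
from h import *
from scipy.optimize import least_squares
from scipy.spatial.transform import Rotation as Ro
H=np.array([(-75,-45,5),(75,-45,5),(75,45,5),(-75,45,5)],float)
PX=dict(wrist=2.1,scene=.32,top=.32)
def fit(V,obs,bias={}):  # obs: (cam,hole,u,v,sigma mm); pose x,y,z(mm), rotvec(deg)
    def f(p):
        X=H@Ro.from_rotvec(p[3:],degrees=True).as_matrix().T+p[:3]
        return np.concatenate([(proj(V[n],X[i])[0]-bias.get(n,0)*1.-[u,v])*-1/PX[n]/s for n,i,u,v,s in obs])
    r=least_squares(f,[512,-285,120,0,0,-17.]);R=Ro.from_rotvec(r.x[3:],degrees=True)
    print("pos",r.x[:3].round(1),"rpy",R.as_euler("xyz",degrees=True).round(2));print("res mm",(r.fun.reshape(-1,2)).round(1).tolist())
    return r.x,R
E
python3 - <<'E'
from fit import *
z=np.load("v5.npz");V={n:{k:z[n+k] for k in("pixels","K","R","t")} for n in("top","wrist","scene")}
P=np.array([[426.9,-306.5],[570.9,-350.3],[597.2,-263.9],[453.1,-220.1]])
T=[("wrist",0,75,128,25),("wrist",3,123,103,25),("wrist",2,82,90,25),("scene",1,103,87,12),("scene",2,105,105,12),("scene",3,102,104,12),("top",2,109,100,10),("top",3,102,104,10)]
O=[]
for n,i,x,y,h in T:
    p=proj(V[n],[[*P[i],127]])[0].round();k=100/h;O.append((n,i,*(p-h+(np.array([x,y])+.5)/k-.5),1))
b={"scene":np.array([.15,.55])}
print([tuple(np.round(o[2:4],1)) for o in O])
x,R=fit(V,O,b);fit(V,[o for o in O if o[0]!="wrist"],b);fit(V,[o for o in O if o[0]=="wrist"])
X=H*[1,1,0]@R.as_matrix().T+x[:3];print(X.round(1).tolist());s=sense();print(s["position"],s["wrist_torque"])
E
```

```text
[(np.float64(71.4), np.float64(345.6)), (np.float64(50.4), np.float64(178.4)), (np.float64(354.1), np.float64(176.1)), (np.float64(88.9), np.float64(271.0)), (np.float64(132.2), np.float64(269.2)), (np.float64(140.8), np.float64(222.0)), (np.float64(413.4), np.float64(177.6)), (np.float64(398.8), np.float64(223.0))]
pos [ 511.8 -285.2  123.4] rpy [ -5.1    0.3  -16.91]
res mm [[-0.3, 0.3], [0.9, 0.3], [-1.3, -0.6], [0.8, 0.1], [-0.3, -0.2], [0.2, -0.3], [1.3, -0.9], [-0.1, -0.2]]
pos [ 512.2 -285.1  123.6] rpy [ -4.37   0.17 -17.04]
res mm [[0.8, -0.3], [-0.0, 0.3], [-0.1, 0.0], [1.0, -0.3], [0.1, 0.4]]
pos [ 510.9 -285.1  123.1] rpy [ -6.86  -0.79 -16.34]
res mm [[0.0, -0.0], [0.0, -0.0], [0.0, 0.0]]
[[427.0, -306.3, 127.8], [570.6, -349.9, 127.0], [596.6, -264.2, 119.0], [453.1, -220.5, 119.8]]
[ 550.19780494 -296.28917203  140.85176461] [-0.05361849 -0.1247868  -0.04055775]
```

The centre and yaw are right. The tray is rolled −5° in the grip, so I'll correct it and lower 3 mm.

Request:
servo_tool --plan '[{"translation": [0,0,0],"rotation": [0,0,0],"claw": -1},{"translation": [-0.1,-0.3,-0.5],"rotation": [0.017,-0.005,0],"claw": -1},{"translation": [-0.1,-0.3,-1],"rotation": [0.025,-0.008,0],"claw": -1},{"translation": [-0.1,-0.4,-1],"rotation": [0.025,-0.008,0],"claw": -1},{"translation": [-0.1,-0.4,-0.5],"rotation": [0.018,-0.005,0],"claw": -1},{"translation": [0,0,0],"rotation": [0,0,0],"claw": -1},{"translation": [0,0,0],"rotation": [0,0,0],"claw": -1},{"translation": [0,0,0],"rotation": [0,0,0],"claw": -1},{"translation": [0,0,0],"rotation": [0,0,0],"claw": -1},{"translation": [0,0,0],"rotation": [0,0,0],"claw": -1}]' --grip_force 120

```text
time: 15.2
position: [549.7, -297.4, 137.4]
tcp_rot: [180.0, -5.1, 73.1]
ft_force: [0.8, 0.8, -4.4]
finger_gap: 0.124
finger_force: 116.7
```

```bash
python3 - <<'E'
from fit import *
V={n:capture(n) for n in("top","wrist","scene")}
np.savez("v7.npz",**{n+k:np.array(V[n][k]) for n in V for k in V[n]})
P=np.array([[426.9,-306.5],[570.9,-350.3],[597.2,-263.9],[453.1,-220.1]])
th=np.linspace(0,2*np.pi,60);tiles=[]
def tile(n,i,h):
    c=V[n];p=proj(c,[[*P[i],125.5]])[0];u,v=p.round().astype(int)
    im=np.pad(c["pixels"],((60,60),(60,60),(0,0)))[v-h+60:v+h+60,u-h+60:u+h+60]
    im=cv2.resize(im,(200,200),interpolation=cv2.INTER_CUBIC).copy();k=100/h
    for zz,r,col in((125.5,7,(0,255,0)),(100,3,(255,0,0))):
        q=(proj(c,np.c_[P[i][0]+r*np.cos(th),P[i][1]+r*np.sin(th),np.full(60,zz)])-[u-h,v-h]+.5)*k-.5
        cv2.polylines(im,[(q*16).round().astype(int).reshape(-1,1,2)],True,col,1,cv2.LINE_AA,4)
    tiles.append(im)
for i in(0,3,2):tile("wrist",i,25)
for i in(1,2,3):tile("scene",i,12)
for i in(2,3):tile("top",i,10)
w=cv2.resize(V["scene"]["pixels"][100:320,60:390],(300,200));t=cv2.resize(V["wrist"]["pixels"][80:400],(350,200))
save(np.vstack([np.hstack(tiles[:4]),np.hstack(tiles[4:8]),np.hstack([w,t,np.zeros((200,150,3),np.uint8)])]),"pics/p7.png")
s=sense();print(s["position"],s["tcp_rot"],s["ft_force"],s["time"])
E
```

```text
[ 549.68993808 -297.50549956  137.34845702] [179.99447573  -5.07832417  73.10540534] [ 0.0690069   0.24697251 -4.37299268] 15.35
```

View pics/p7.png

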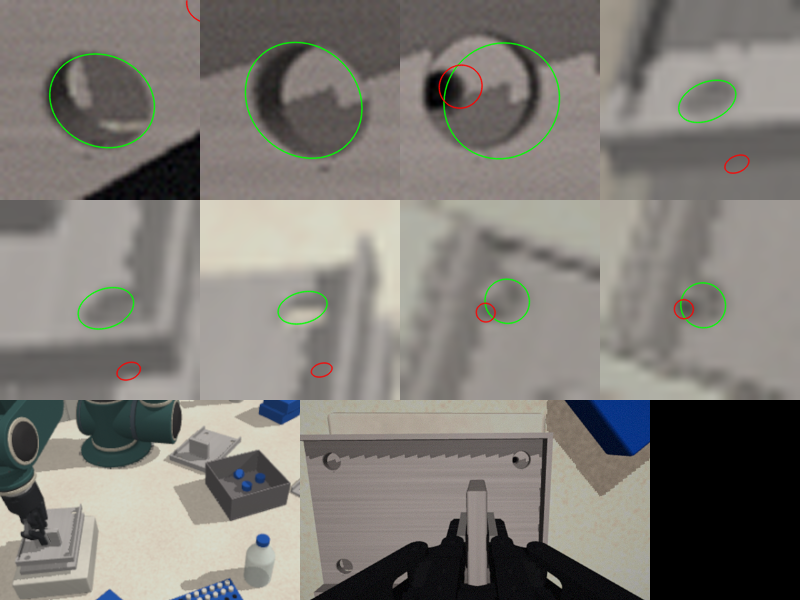

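The tray is now level over the flange. The hole outlines coincide with the wanted circles, apart from wrist hole b, where the hole and its visible thread (443,88) are shifted together. I'll refit and check the clearance numerically.

```bash
python3 - <<'E'
from fit import *
z=np.load("v7.npz");V={n:{k:z[n+k] for k in("pixels","K","R","t")} for n in("top","wrist","scene")}
P=np.array([[426.9,-306.5],[570.9,-350.3],[597.2,-263.9],[453.1,-220.1]])
T=[("wrist",0,101,101,25),("wrist",3,106,101,25),("wrist",2,82,95,25),("scene",1,108,100,12),("scene",2,107,107,12),("scene",3,103,106,12),("top",2,108,99,10),("top",3,103,104,10)]
O=[]
for n,i,x,y,h in T:
    p=proj(V[n],[[*P[i],125.5]])[0].round();k=100/h;O.append((n,i,*(p-h+(np.array([x,y])+.5)/k-.5),1))
b={"scene":np.array([.15,.55])}
for o in (O,[o for o in O if o[0]!="wrist"]):
    x,R=fit(V,o,b);X=H*[1,1,0]@R.as_matrix().T+x[:3];print("hole-thread",(X[:,:2]-P).round(1).tolist(),X[:,2].round(1))
# thread b seen through hole b by wrist: its offset from prediction, in mm at z=100
c=V["wrist"];p=proj(c,[[*P[2],125.5]])[0].round();m=p-25+(np.array([43,88])+.5)/4-.5;print("wrist thread b",cast(c,m,100)[0,:2]-P[2])
m=p-25+(np.array([82,95])+.5)/4-.5;print("wrist hole b",cast(c,m,125.5)[0,:2]-P[2])
E
```

```text
pos [ 512.  -285.1  119.4] rpy [ -0.44   0.6  -16.93]
res mm [[-0.2, 0.3], [-0.4, 0.2], [-1.5, -0.6], [-0.3, 0.4], [0.3, -0.3], [0.6, 0.4], [1.1, -1.2], [0.2, -0.0]]
hole-thread [[0.2, 0.2], [-0.3, 0.4], [-0.4, 0.0], [0.2, -0.1]] [120.5 119.  118.3 119.8]
pos [ 512.7 -285.   119.6] rpy [  0.03   0.18 -16.96]
res mm [[-0.2, 0.1], [0.5, 0.1], [0.4, -0.1], [0.7, -0.4], [0.2, 0.7]]
hole-thread [[0.9, 0.3], [0.4, 0.4], [0.3, 0.0], [0.9, -0.0]] [119.8 119.3 119.4 119.8]
wrist thread b [-2.36578151  0.45883194]
wrist hole b [-2.0536888   1.36360203]
```

Request:
servo_tool --plan '[{"translation": [0,0,0],"rotation": [0,0,0],"claw": -1},{"translation": [0,0,0],"rotation": [0,0,0],"claw": -1},{"translation": [0,0,0],"rotation": [0,0,0],"claw": -1},{"translation": [0,0,0],"rotation": [0,0,0],"claw": -1},{"translation": [0,0,0],"rotation": [0,0,0],"claw": -1},{"translation": [0,0,0],"rotation": [0,0,0],"claw": -1},{"translation": [0,0,0],"rotation": [0,0,0],"claw": -1},{"translation": [0,0,0],"rotation": [0,0,0],"claw": -1},{"translation": [0,0,0],"rotation": [0,0,0],"claw": -1},{"translation": [0,0,0],"rotation": [0,0,0],"claw": -1}]'

```text
time: 16.35
position: [549.6, -297.6, 137.3]
tcp_rot: [180.0, -5.1, 73.1]
ft_force: [0.8, 0.3, -3.4]
finger_gap: 0.126
finger_force: 116.7
```

```bash
python3 - <<'E'
from h import *
a=cv2.cvtColor(np.load("v7.npz")["wristpixels"],cv2.COLOR_RGB2GRAY).astype(np.float32);b=cv2.cvtColor(capture("wrist")["pixels"],cv2.COLOR_RGB2GRAY).astype(np.float32)
for y,x in((178,50),(345,71),(176,352)):
    s=np.s_[y-30:y+30,max(0,x-35):x+35];print(cv2.phaseCorrelate(a[s].copy(),b[s].copy()))
d=max(abs(np.array(cv2.phaseCorrelate(a[140:380,30:240].copy(),b[140:380,30:240].copy())[0])));print(d)
if d<0.5: print(finish_job())
E
```

```text
((-0.014187454754839735, -0.07123725064996123), 0.9644734475899626)
((0.0063663887065956715, 0.0032537110029586813), 1.0334323079497725)
((0.04739336365869207, -0.11801568336551327), 0.9571111091861019)
0.034702936001849594
the job is handed in; nothing more can be done
None
```

I've handed in the job: the three caps are in the tub, and the arm is holding the emptied tray level, about 19.5 mm above the flange, with its holes within about 1 mm of the threaded holes.

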